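Set the tube slide on its stop pin

ROBOT

A 6-joint arm with a two-finger parallel gripper is mounted at the origin on the work surface. World frame = base frame: x ahead of the robot, y to its left, z up, the work surface at z = 0. Lengths are in mm, angles in rad, forces in N, time in s.
With the tool pointing down it reaches from about 325 to 850 mm from the base axis. Payload 15.5 kg.
Tool frame: the origin (TCP) lies on the centre line of the jaws, within the pads' length; the fingertips stand 19 mm ahead of it and the grasp point (between the pads) is the TCP (bot.tips_ahead is the distance from the TCP to the fingertips, in mm); x points along the fingers, y is the direction in which the jaws open and shut, and the axes are right-handed (so a half turn about x gives the same grasp; the last joint's range is limited). The gripper opens to 91 mm and grips with 3 to 60 N. Pads are 32 mm wide; open, the fingers measure 118 mm over their backs; the gripper's body (76 mm by 178 mm) begins 60 mm behind the grasp point.
Start: joints at [-1.274, 0.494, 1.345, -0, 1.302, -0.096], TCP at [238.659, -577.64, 232.915] pointing down, gripper open.
Joint ranges: [-2.91, 2.91], [-0.82, 2.16], [0.22, 2.67], [-1.22, 4.37], [0.12, 2.79], [-3.08, 3.08]. Speed limits (rad/s): [1.89, 1.89, 2.57, 3.01, 3.01, 3.01].

INTERFACE

Orientations are given as a unit quaternion [x, y, z, w].
In Python, from bench import bot gives the robot as it stands.
- The arm moves only by the tool arm_command, never from a script. Its argument "motion" is one flat list of numbers, 4 for each row, row after row: the shift along the tool's x, y, z in mm, then the turn about the tool's x in rad. A call has 1 to 5 rows; each row is the pose to reach, as a shift and turn from the pose measured when the call began, along the tool's axes at that moment; what a row does not reach only later rows make up. A row lasts 1/10 s, in which the tool goes at most 50 mm and 8.59 degrees, less where a joint would pass 70% of its speed; a pose out of reach is approached as far as the arm can. A call with a gripper value outside its range is refused whole. "jaw" is the finger opening in mm, from 0 to 91.2, set as the call begins (left out, the last holds). The fingers move at their own pace and stop on an object; "newtons" is the grip in N (left out, the last holds). Time passes only in rows, so rows that repeat a pose let the fingers close. It gives the time, the measured TCP pose, the force and the opening at its end, in the units of the state.
- bot.get_obs(): the state, without advancing time (a new reading comes with each control period).
- bot.read_camera(name): name is "side" or "top"; returns the picture (400x640x3 uint8, red, green, blue); there is no depth.
- bot.camera_info(name): a dict with "intrinsics" (3x3 intrinsics, pixels), "k1" (the pictures are not rectified: a ray, as slopes to the right and down, at radius r is drawn at 1 + k1 r^2 times it, then the intrinsics apply), "xyz" and "orientation" of the camera in the world. Camera axes: x right, y up, looking along -z (the intrinsics and any distortion apply to the point x, -y, -z); pixel columns grow to the right and rows downward; lengths in mm; the calibration is good to about 2 mm. A picture is of the moment at which its call begins. camera_info takes no time and is no camera call.
- bot.job_done(): hands the job in, once; it reports no verdict.
Trained networks look in the newest picture that a camera, given by its name, has taken for a name from the list of things; names that differ only in an ending like _2 or _b are one class to them, and where a whole thing is asked for, a point or a joint stands for the part that bears it (a point fixed in the world has none). Each returns a list of dicts, best first, with "confidence" (0 to 1); they miss things now and then, are a little off and sometimes report something else, mostly with a low value. They report only what shows in the picture. A call takes as long as a camera call.
- bot.cut_out(camera, query): "pixels" (400x640 bool, what is visible of it) and "bbox" ([left, top, width, height] in pixels, round what is visible of it).
The state is a dict: "time": time; "joints": joint angles; "dq": joint speeds; "tau": joint torques, N m; "tcp_pos": TCP position; "ee_rot": TCP orientation; "ft_force": force on the tool from outside, world axes, zero at the start; "moment": the same for the moment, N m; "width": opening from 0.0 (shut) to 1.0 (fully open).
Only numpy, scipy, OpenCV 4.12 (cv2) and the standard library are available. Lean on these libraries where they do the work, as an engineer would, in place of code of your own. Each camera call takes 0.05 s, during which the arm holds its last target. There are 200 camera calls.

TASK

Push the sprung slide that has the yellow push plate in past its stop pin, then let it go so that the spring brings it back and it stays caught on the pin at the mid (reading) position. Push only on the front of the yellow plate with the fingers: do not grip the slide or touch its tubes, and leave the purple slide, the tube rack with its tubes, the bowl and the jar alone.

Things in the scene. Friction and masses are not known exactly. Their poses are not given: they have to be found in the camera images.
- yellow_slide (a joint): travel (m) of the sprung slide with yellow push plate and three yellow-capped tubes: 0 = at rest, fully out; 0.045 = caught by its stop pin (mid position); 0.080 = end stop. Spring 4 N at 0, 6.7 N at 0.045, 8.8 N at 0.080; damper and pin add 2 to 4 N. Let go short of 0.045 it runs back to 0; let go beyond 0.048 it runs back to 0.045 and stays.
- yellow_push (a point): centre of the front face of the yellow push plate, 50 mm above the bench; moves with the slide. x: the level push direction (away from the robot, up to 26 deg aside); y along the plate; z up. Plate upright, 60 mm wide, 10 mm thick, from 14 to 76 mm above the bench, free space in front. As it goes in, the 12 mm high blue base passes under it. Yellow may be the left or right station.
- yellow_plate: the yellow push plate itself, described at yellow_push; the body's origin lies 130 mm ahead of the plate's front face along the push direction, at bench height. Only this part is to be touched.
- yellow_load: all the yellow slide carries: a black backing plate (66 mm wide, 4 mm thick, right behind the yellow plate), a black block (96 x 36 mm, top 50 mm above the bench, near end 82 mm beyond the yellow plate's front face) and three clipped-in yellow-capped tubes, tops 114 mm above the bench. Origin as yellow_plate. Not to be touched.
- yellow_pin (a joint): lift (m) of the stop pin of the yellow slide: 0 = down, about 0.014 when riding on top of the slide's tooth. It is sprung downward and drops behind the tooth by itself, which takes no action by the robot.
- yellow_pin_top (a point): top of the red knob (18 mm across) on that stop pin, 70 mm above the bench when down, in a grey bracket 160 mm ahead of the plate's rest position and 28 mm to the right of the slide's centre line.
- purple_slide (a joint): travel (m) of the other slide, with purple push plate and purple-capped tubes, otherwise the same as the yellow one. To be left at rest (0).
- purple_push (a point): centre of the front face of the purple push plate, same size and axes as yellow_push.
- rack: loose black tube rack, 85 x 60 x 45 mm, origin at the centre of its underside; bystander on the left.
- tube_a_mid (a point): middle of a yellow-capped tube (17 mm across the cap, 74 mm tall) standing loose in the rack, upper end about 83 mm above the bench; bystander.
- tube_b_mid (a point): middle of a purple-capped tube of the same size, loose in the rack; bystander.
- tube_c_mid (a point): middle of another yellow-capped tube, loose in the rack; bystander.
- bowl: loose round steel bowl, 120 mm across, 45 mm high, origin at the centre of its underside; bystander on the right.
- jar_mid (a point): middle (30 mm up) of a clear sample jar with white lid, 44 mm across and 60 mm high; bystander standing between the robot and the slides.

How it is judged:
By the outcome, as a careful person would: the job done as asked, in the order asked, and still so for the second after the job is handed in, with the robot touching nothing.
It also fails if it takes over 35 s, if anything falls off the work surface, if the arm or the gripper's body presses on something with over 40 N, if the wrist force passes 120 N, or if a joint passes its speed limit or range.

## Working session

There is one attempt and no reset: what is moved stays moved. The work goes in short steps, Python scripts to look and compute and a tool call to move; the robot and the scene stay as the last step left them, time stands still between calls to the robot, and variables do not carry over. Pictures are saved under pics/ and viewed, about 8 in all and at most 12, crops included, and the job is handed in when it is done.

Besides the shell and the picture viewer there is one more tool, called by a JSON object that holds its "op" and its "data". arm_command: Moves the arm, as the interface text tells. Its arguments: {"type":"object","properties":{"motion":{"type":"array"},"jaw":{"type":"number"},"newtons":{"type":"number"}},"required":["motion"]}

```bash
ls; mkdir -p pics
cat > h.py <<'E'
import numpy as np, cv2
from scipy.spatial.transform import Rotation as R
from bench import bot
def shot(cam,name):
    im=bot.read_camera(cam); cv2.imwrite(f'pics/{name}.png',im[:,:,::-1]); return im
def ray(cam,u,v):
    c=bot.camera_info(cam); K=np.array(c['intrinsics']); k=c['k1']
    d=np.array([(u-K[0,2])/K[0,0],(v-K[1,2])/K[1,1]]); s=d.copy()
    for _ in range(30): s=d/(1+k*(s@s))
    return np.array(c['xyz']),R.from_quat(c['orientation']).apply([s[0],-s[1],-1])
def at_z(cam,u,v,z):
    o,d=ray(cam,u,v); return o+d*(z-o[2])/d[2]
def proj(cam,p):
    c=bot.camera_info(cam); K=np.array(c['intrinsics'])
    q=R.from_quat(c['orientation']).inv().apply(np.array(p,float)-c['xyz']); s=np.array([q[0],-q[1]])/-q[2]
    s=s*(1+c['k1']*(s@s)); return K[:2,:2]@s+K[:2,2]
E
python3 - <<'E'
from h import *
for c in ('top','side'):
    shot(c,c+'0'); i=bot.camera_info(c); print(c,i)
    for n in ('yellow_plate','purple_push','yellow_pin_top','jar_mid','bowl','rack'):
        for r in bot.cut_out(c,n)[:2]: print(n,round(r['confidence'],2),r['bbox'],r['pixels'].sum())
o=bot.get_obs();print(o['time'],o['tcp_pos'],o['ee_rot'],o['width'],R.from_quat(o['ee_rot']).as_matrix().round(3))
E
```

```text
pics
top {'intrinsics': array([[472.47082032,   0.        , 322.48831531],
       [  0.        , 472.47082032, 196.19270433],
       [  0.        ,   0.        ,   1.        ]]), 'k1': -0.11188229453436396, 'xyz': array([ 373.38088617,   13.80810779, 1720.5088715 ]), 'orientation': array([-0.03570785,  0.03509147,  0.71470062, -0.69763641])}
yellow_plate 0.63 [259.8, 182.7, 13.9, 10.9] 70
purple_push 0.54 [371.9, 190.3, 18.0, 6.0] 64
yellow_pin_top 0.52 [178.5, 206.5, 21.1, 26.1] 334
jar_mid 0.72 [263.7, 142.7, 24.2, 47.9] 302
bowl 0.83 [442.2, 198.7, 32.2, 33.7] 795
rack 0.71 [178.6, 205.0, 19.5, 25.3] 324
side {'intrinsics': array([[370.42654984,   0.        , 320.25549401],
       [  0.        , 370.42654984, 195.06940884],
       [  0.        ,   0.        ,   1.        ]]), 'k1': 0.02790222900832955, 'xyz': array([ 493.11607445, -808.94791026,  881.45050946]), 'orientation': array([ 0.38299998, -0.01136792, -0.04098066,  0.92276886])}
purple_push 0.62 [321.4, 238.8, 11.9, 27.6] 175
jar_mid 0.54 [256.1, 193.7, 12.1, 20.7] 251
bowl 0.67 [319.9, 216.9, 62.5, 52.1] 1239
bowl 0.55 [271.8, 324.0, 54.0, 55.7] 2280
rack 0.7 [282.4, 110.1, 20.3, 17.9] 294
0.7 [ 238.66595556 -577.64888209  232.90643401] [-0.69357537 -0.13764248  0.69358709 -0.13763972] 1.0001005468689472 [[-0.     0.382 -0.924]
 [ 0.    -0.924 -0.382]
 [-1.    -0.     0.   ]]
```

View pics/top0.png

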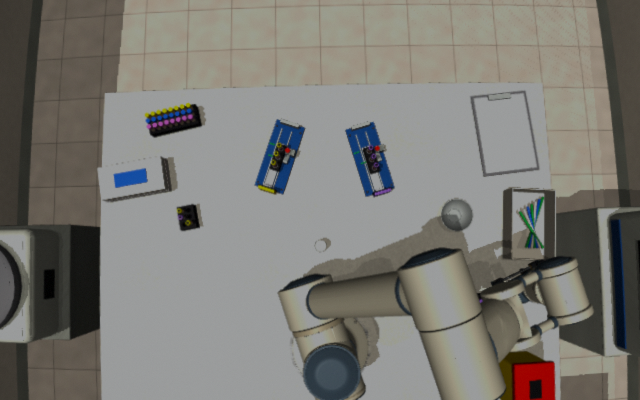

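View pics/side0.png

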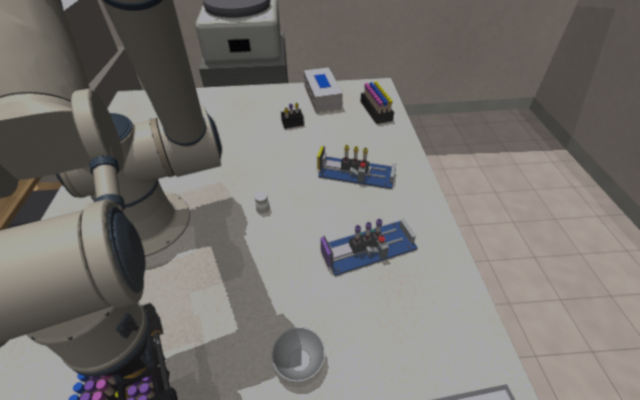

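The top view shows the yellow station on the left, with its plate at about (267,189). The purple plate is at (383,193), the jar at (321,244), the rack at (188,217) and the bowl at (457,214). Next I'll measure the plate and push direction by colour.

Run:
```python
from h import *
t=cv2.imread('pics/top0.png'); s=cv2.imread('pics/side0.png')
def mask(im,lo,hi,box):
    h=cv2.cvtColor(im,cv2.COLOR_BGR2HSV); m=cv2.inRange(h,lo,hi); z=np.zeros_like(m); l,tp,r,b=box; z[tp:b,l:r]=m[tp:b,l:r]; return z
my=mask(t,(20,120,70),(35,255,255),(250,178,290,200)); ys,xs=np.nonzero(my)
print('yellow top',len(xs),xs.min(),xs.max(),ys.min(),ys.max())
print(cv2.minAreaRect(np.c_[xs,ys].astype(np.float32)))
P=np.array([at_z('top',u,v,76) for u,v in zip(xs,ys)]);print('centroid z76',P.mean(0)); 
w,V=np.linalg.eigh(np.cov(P[:,:2].T));print('plate dir',V[:,1],w**.5*12**.5)
mb=mask(t,(100,110,40),(125,255,255),(240,110,315,205)); ys,xs=np.nonzero(mb)
Q=np.array([at_z('top',u,v,12)[:2] for u,v in zip(xs,ys)]).astype(np.float32)
r=cv2.minAreaRect(Q); print('blue base',r, cv2.boxPoints(r))
ms=mask(s,(20,120,60),(35,255,255),(310,140,330,185)); ys,xs=np.nonzero(ms);print('side yellow',len(xs),xs.min(),xs.max(),ys.min(),ys.max(),xs.mean(),ys.mean())
print('side centroid at z45',at_z('side',xs.mean(),ys.mean(),45))
for n,c,u,v,z in (('jar','top',321,244,60),('rack','top',188,217,45),('jar_side','side',262,197,60)): print(n,at_z(c,u,v,z))
a=cv2.resize(t[110:210,230:330],(500,500),interpolation=cv2.INTER_CUBIC); b=cv2.resize(s[130:200,310:410],(500,350),interpolation=cv2.INTER_CUBIC)
b=cv2.copyMakeBorder(b,0,0,0,0,0)
c=np.zeros((600,800,3),np.uint8); c[:400,:400]=cv2.resize(a,(400,400)); c[:280,400:]=cv2.resize(b,(400,280)); cv2.imwrite('pics/crop0.png',c)
```

```text
yellow top 67 258 274 185 193
((266.10003662109375, 188.7000274658203), (17.708755493164062, 3.7947330474853516), 18.434947967529297)
centroid z76 [570.17553104 211.17763256  76.        ]
plate dir [0.34565097 0.93836315] [13.79488079 60.69586532]
blue base ((697.5059814453125, 167.81326293945312), (108.19676971435547, 256.78753662109375), 71.06592559814453) [[558.50543 158.3032 ]
 [801.39886  74.98079]
 [836.50653 177.32332]
 [593.6131  260.64575]]
side yellow 45 318 322 147 167 319.4888888888889 154.75555555555556
side centroid at z45 [569.65939811 231.19283806  45.        ]
jar [372.24760561  22.49968016  60.        ]
rack [478.54444226 496.95041706  45.        ]
jar_side [371.86456882  20.72087348  60.        ]
```

View pics/crop0.png

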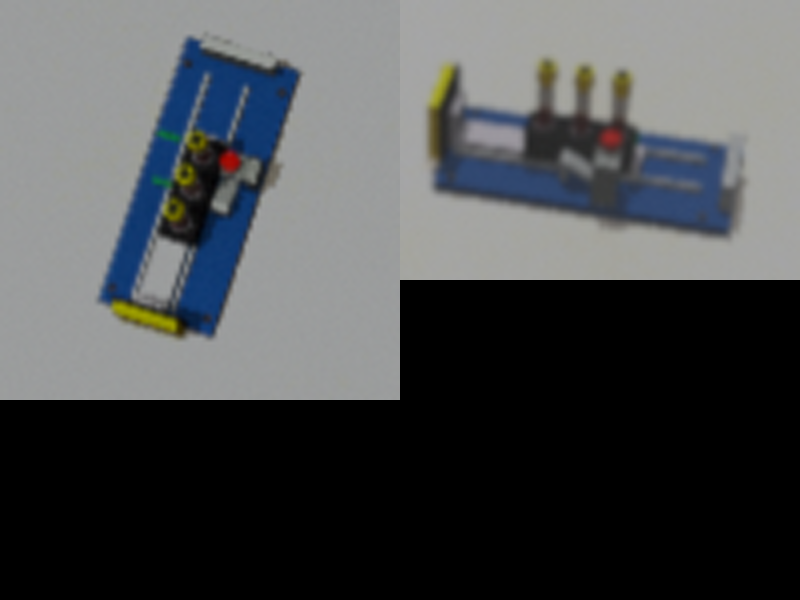

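The crop agrees with the description: plate front centre is about (564,213) and push heading about −19.5°. The red knob is to the right, as expected. Tool z will lie along the push line with the jaws shut. I'm moving over now at the current height.

{"op": "arm_command", "data": {"motion": [0,-33,-28,0,0,-66,-56,0,0,-99,-84,0,0,-132,-112,0,0,-165,-140,0], "jaw": 0, "newtons": 20}}

```text
time: 1.2
tcp_pos: [305.3, -370.1, 233.0]
ee_rot: [0.694, 0.137, -0.694, 0.138]
ft_force: [1.0, 0.5, -0.2]
width: 0.594
```

Run:
```python
from h import *
o=bot.get_obs();print(o['time'],o['tcp_pos'],o['joints'],o['width'])
t=cv2.imread('pics/top0.png');s=cv2.imread('pics/side0.png')
for n,im,b in(('top',t,(270,130,310,170)),('side',s,(340,140,380,185))):
    h=cv2.cvtColor(im,cv2.COLOR_BGR2HSV); m=(cv2.inRange(h,(0,150,90),(8,255,255))|cv2.inRange(h,(172,150,90),(180,255,255)))
    ys,xs=np.nonzero(m[b[1]:b[3],b[0]:b[2]]); print(n,len(xs),at_z(n,xs.mean()+b[0],ys.mean()+b[1],67))
for a in (-18.5,-19.5,-20.5):
    a=np.radians(a);d=np.array([np.cos(a),np.sin(a)]);print(np.array([564.5,213])+160*d+28*np.array([d[1],-d[0]]))
```

```text
1.2 [ 305.25984404 -370.11364448  233.03720326] [-1.00569721e+00  2.90082608e-01  1.69206521e+00  2.32258944e-05
  1.15900910e+00  1.73595037e-01] 0.5937061807283673
top 21 [707.81147726 135.53594864  67.        ]
side 12 [708.65647168 139.97989226  67.        ]
[707.34725445 135.67819263]
[705.97604652 133.19694077]
[704.5617436 130.7399977]
```

{"op": "arm_command", "data": {"motion": [0,-32,-27,0,0,-64,-54,0,0,-97,-82,0,0,-129,-109,0,0,-162,-137,0]}}

```text
time: 1.7
tcp_pos: [370.4, -166.6, 233.2]
ee_rot: [0.694, 0.137, -0.693, 0.138]
ft_force: [1.4, 0.5, -0.1]
width: 0.152
```

{"op": "arm_command", "data": {"motion": [0,-32,-27,0,0,-64,-54,0,0,-97,-82,0,0,-129,-109,0,0,-162,-137,0]}}

```text
time: 2.2
tcp_pos: [435.6, 37.2, 233.4]
ee_rot: [0.694, 0.137, -0.693, 0.138]
ft_force: [0.9, -0.7, 0.6]
width: 0.004
```

{"op": "arm_command", "data": {"motion": [0,-32,-27,0,0,-64,-54,0,0,-97,-82,0,0,-129,-109,0,0,-162,-137,0]}}

```text
time: 2.7
tcp_pos: [500.7, 241.0, 233.5]
ee_rot: [0.694, 0.137, -0.693, 0.138]
ft_force: [0.7, -0.6, -0.1]
width: 0.003
```

{"op": "arm_command", "data": {"motion": [0,0,0,0.145,0,0,0,0.29,0,0,0,0.435,0,0,0,0.58,0,0,0,0.724]}}

```text
time: 3.2
tcp_pos: [500.7, 241.1, 233.5]
ee_rot: [0.698, -0.119, -0.696, -0.119]
ft_force: [0.5, -0.2, -0.4]
width: 0.002
```

Run:
```python
from h import *
im=shot('top','top1'); s=shot('side','side1')
o=bot.get_obs();M=R.from_quat(o['ee_rot']).as_matrix();print(o['time'],o['tcp_pos'],M.round(3),o['joints'].round(2) if hasattr(o['joints'],'round') else o['joints'])
F=np.array([565,213.5,50]);T=F-60*np.array([.9455,-.3256,0])
print('yaw z',np.degrees(np.arctan2(M[1,2],M[0,2])),'shift to 60 short of face',M.T@(T-o['tcp_pos']))
c=np.zeros((600,800,3),np.uint8);c[:,:400]=cv2.resize(im[110:260,220:320,::-1],(400,600));c[:,400:]=cv2.resize(s[60:210,260:360,::-1],(400,600));cv2.imwrite('pics/crop1.png',c)
```

```text
3.3 [500.69485768 241.02998346 233.49219328] [[ 0.002 -0.329 -0.944]
 [-0.001 -0.944  0.329]
 [-1.     0.    -0.002]] [ 0.34  0.39  1.52 -0.    1.23  2.25]
yaw z 160.7742252892818 shift to 60 short of face [183.51277767   5.03540641  -9.40088612]
```

View pics/crop1.png

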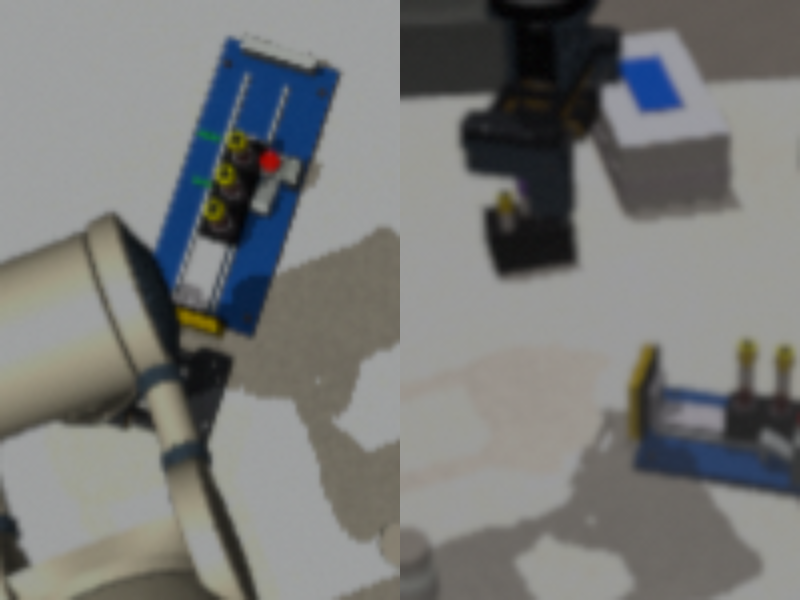

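The crop shows the shut gripper behind the yellow plate, with its wide side along the plate and nothing beneath it. I'm going down.

{"op": "arm_command", "data": {"motion": [37,1,0,0,74,2,0,0,111,3,0,0,148,4,0,0,183,5,0,0]}}

```text
time: 3.8
tcp_pos: [499.4, 236.1, 49.1]
ee_rot: [0.698, -0.116, -0.697, -0.116]
ft_force: [-0.1, 0.5, -0.4]
width: 0.006
```

Run:
```python
from h import *
s=shot('side','side2')
o=bot.get_obs();M=R.from_quat(o['ee_rot']).as_matrix();print(o['tcp_pos'],M.T@(np.array([565,213.5,50])-o['tcp_pos']),o['ft_force'])
cv2.imwrite('pics/crop2.png',cv2.resize(s[90:210,230:390,::-1],(800,600),interpolation=cv2.INTER_CUBIC))
```

```text
[496.99938909 235.07598074  44.54646806] [ -5.63894919  -1.64999308 -71.30797161] [-2.96554614 -1.27468056 -7.46634698]
```

View pics/crop2.png

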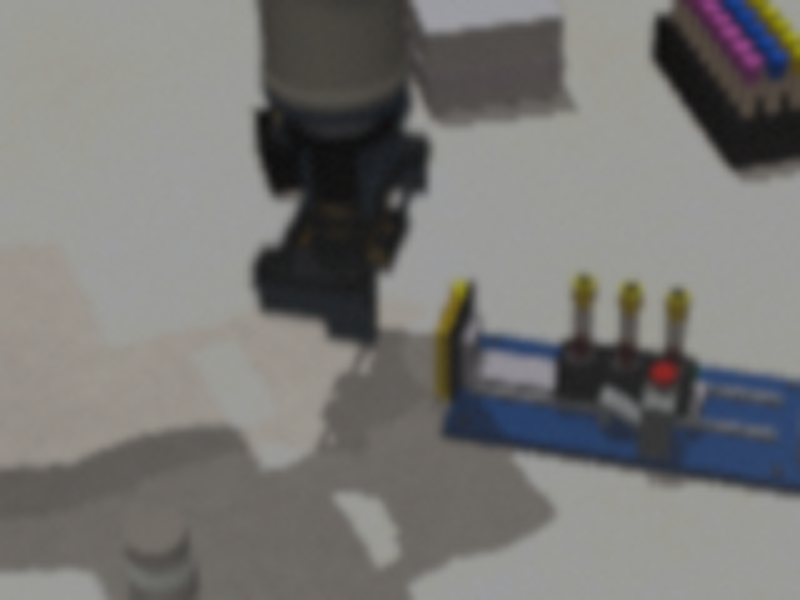

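The fingers are about 70 mm short of the plate, low and in line with it. I'm approaching slowly and watching for contact force.

{"op": "arm_command", "data": {"motion": [-4,-1,-10,0,-4,-1,-20,0,-4,-1,-30,0,-4,-1,-40,0,-4,-1,-40,0]}}

```text
time: 4.35
tcp_pos: [537.5, 222.7, 49.5]
ee_rot: [-0.697, 0.117, 0.698, 0.116]
ft_force: [0.2, 0.4, -0.1]
width: 0.004
```

{"op": "arm_command", "data": {"motion": [0,0,-4,0,0,0,-8,0,0,0,-12,0,0,0,-16,0,0,0,-20,0]}}

```text
time: 4.85
tcp_pos: [556.0, 216.3, 49.5]
ee_rot: [-0.697, 0.117, 0.698, 0.116]
ft_force: [-4.5, 1.8, 4.3]
width: 0.003
```

Run:
```python
from h import *
o=bot.get_obs();M=R.from_quat(o['ee_rot']).as_matrix();print(o['time'],o['tcp_pos'],M.T@(np.array([565,213.5,50])-o['tcp_pos']),o['ft_force'],np.degrees(np.arctan2(-M[1,2],-M[0,2])))
```

```text
4.85 [555.95842542 216.27318937  49.47487863] [-0.53725426 -0.31626115 -9.45133532] [-4.46433414  1.82768294  4.26479245] -18.976191282063414
```

Contact is at about 4.8 N along the push line. I'm pushing on.

{"op": "arm_command", "data": {"motion": [0,0,-8,0,0,0,-16,0,0,0,-24,0,0,0,-32,0,0,0,-38,0]}}

```text
time: 5.35
tcp_pos: [590.4, 204.1, 49.0]
ee_rot: [-0.696, 0.117, 0.699, 0.115]
ft_force: [-7.0, 2.6, 3.7]
width: 0.007
```

{"op": "arm_command", "data": {"motion": [0,0,-6,0,0,0,-12,0,0,0,-18,0,0,0,-20,0,0,0,-20,0]}}

```text
time: 5.85
tcp_pos: [608.6, 197.7, 48.7]
ee_rot: [-0.695, 0.118, 0.7, 0.115]
ft_force: [-6.3, 3.7, 5.4]
width: 0.001
```

Run:
```python
from h import *
s=shot('side','side3'); t=shot('top','top3')
o=bot.get_obs();M=R.from_quat(o['ee_rot']).as_matrix();print(o['time'],o['tcp_pos'],M.T@(np.array([565,213.5,50])-o['tcp_pos']),o['ft_force'],np.degrees(np.arctan2(-M[1,2],-M[0,2])))
c=np.zeros((600,800,3),np.uint8);c[:,:400]=cv2.resize(t[110:215,240:310,::-1],(400,600));c[:300,400:]=cv2.resize(s[130:205,310:410,::-1],(400,300));cv2.imwrite('pics/crop3.png',c)
```

```text
5.95 [608.33716599 197.78070094  48.74981363] [-0.95915654 -0.79891264 46.1000113 ] [-6.8108515   2.5174876   4.48425601] -18.938499043736407
```

View pics/crop3.png

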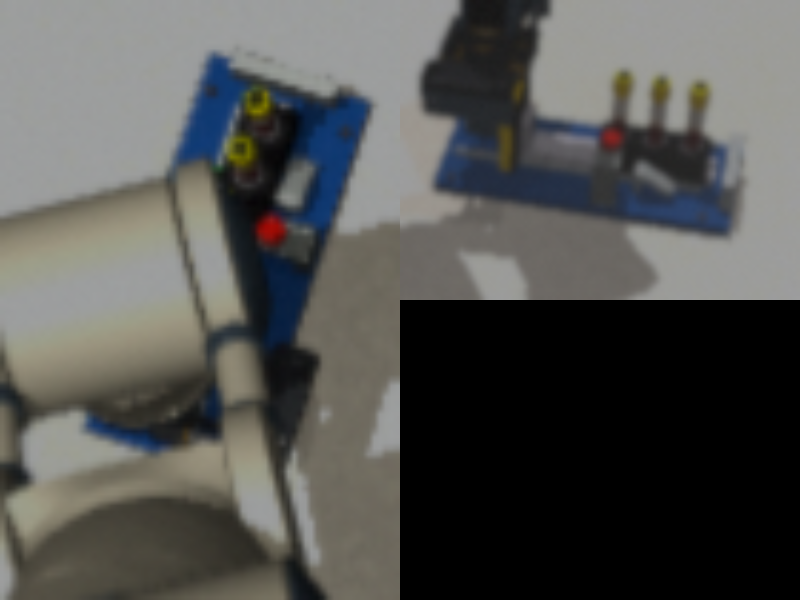

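The tooth (grey wedge) has gone past the red knob. I'll measure the travel from the cap shift before letting go.

```bash
cat >> h.py <<'E'
def caps(f):
    im=cv2.imread(f); h=cv2.cvtColor(im,cv2.COLOR_BGR2HSV); m=cv2.inRange(h,(20,120,60),(35,255,255)); m[:, :340]=0; m[:,400:]=0; m[:140]=0; m[165:]=0
    n,_,st,c=cv2.connectedComponentsWithStats(m); return np.array(sorted([at_z('side',*c[i],106)[:2].tolist() for i in range(1,n) if st[i,4]>3]))
E
python3 - <<'E'
from h import *
a=caps('pics/side0.png');b=caps('pics/side3.png');print(a,b)
d=np.array([.9455,-.3256]); print((b-a)@d if len(a)==len(b) else '')
E
```

```text
[[657.77561799 184.33529768]
 [688.46125657 172.49078734]
 [717.81797362 162.58182849]] [[717.9964984  161.97283268]
 [748.98116767 151.3415724 ]
 [778.98756969 140.63921223]]
[64.22006103 64.10776033 64.98036894]
```

Travel is about 64 mm, past 48 and short of the end stop. I'm backing off straight.

{"op": "arm_command", "data": {"motion": [0,0,6,0,0,0,12,0,0,0,20,0,0,0,30,0,0,0,40,0]}}

```text
time: 6.45
tcp_pos: [570.0, 210.9, 49.0]
ee_rot: [-0.695, 0.118, 0.7, 0.115]
ft_force: [-0.5, 0.6, 0.3]
width: 0.006
```

{"op": "arm_command", "data": {"motion": [0,0,12,0,0,0,26,0,0,0,42,0,0,0,60,0,0,0,75,0]}}

```text
time: 6.95
tcp_pos: [497.5, 235.6, 49.5]
ee_rot: [-0.695, 0.117, 0.7, 0.115]
ft_force: [-0.2, -0.2, -0.2]
width: 0.004
```

{"op": "arm_command", "data": {"motion": [-10,0,0,0,-25,0,0,0,-45,0,0,0,-65,0,0,0,-80,0,0,0]}}

```text
time: 7.45
tcp_pos: [498.9, 235.9, 131.5]
ee_rot: [-0.696, 0.117, 0.699, 0.115]
ft_force: [-0.9, 0.5, 0.2]
width: 0.006
```

Run:
```python
from h import *
s=shot('side','side4'); a=caps('pics/side0.png');b=caps('pics/side4.png')
d=np.array([.9455,-.3256]); print(b,(b-a)@d if len(a)==len(b) else '')
o=bot.get_obs();print(o['time'],o['tcp_pos'],o['ft_force'])
cv2.imwrite('pics/crop4.png',cv2.resize(s[90:300,190:470,::-1],(800,600),interpolation=cv2.INTER_CUBIC))
```

```text
[[699.55216595 168.82597019]
 [730.38237293 157.1088804 ]
 [759.58878634 147.64393141]] [44.54956313 44.64476441 44.35808272]
7.5 [499.81093001 236.23950888 133.41640203] [1.62201511 0.2742754  3.79330887]
```

View pics/crop4.png

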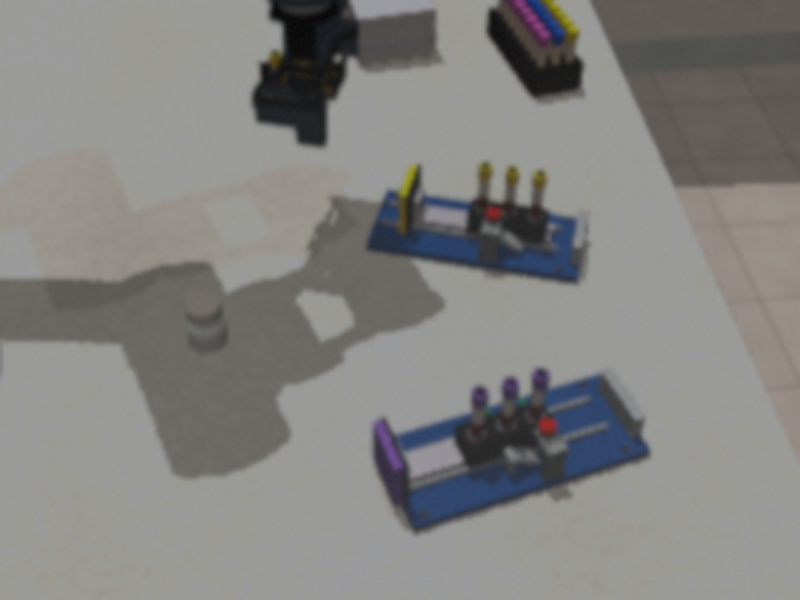

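The yellow slide is holding at about 44.5 mm, caught at the pin. The purple slide and the jar haven't moved, and the arm is clear. I'll let it settle, check once more and hand in.

{"op": "arm_command", "data": {"motion": [0,0,0,0,0,0,0,0,0,0,0,0,0,0,0,0,0,0,0,0]}}

```text
time: 8.0
tcp_pos: [499.6, 236.1, 132.9]
ee_rot: [-0.696, 0.117, 0.699, 0.116]
ft_force: [-0.4, -0.2, 0.3]
width: 0.003
```

Run:
```python
from h import *
shot('side','side5'); a=caps('pics/side0.png');b=caps('pics/side5.png'); tr=(b-a)@np.array([.9455,-.3256]); print(tr)
if len(tr)==3 and abs(tr.mean()-45)<3: print('done',bot.job_done())
```

```text
[44.8669537  44.64476441 44.16898348]
the job is handed in; nothing more can be done
done None
```

The yellow slide is caught on its stop pin at the mid position, and the job is handed in at about 8 s of the 35 s allowed. I pushed the front of the yellow plate with the shut fingers to about 64 mm of travel, then backed straight off and raised the gripper clear.

- **Slide position:** the last two pictures put it at about 44.5 mm, against 45 mm nominal, and it had not moved between them, about 0.5 s apart.
- **Forces:** the push readings stayed under about 10 N, and at the end the force on the tool was about zero, so the robot was touching nothing.
- **Bystanders:** in the last picture I viewed, the purple slide and the jar stood as before. The tube rack was partly hidden behind the gripper and the bowl was outside that crop. Neither was checked closely at the end, but the arm kept well away from both.

The detector gave one wrong result, placing the yellow pin at the rack. I used colour measurements instead; these matched the given sizes to a few millimetres. No other check failed.

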